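Fit the filter collar on the inspection camera and hold it home

ROBOT

A 7-joint arm with a two-finger parallel gripper is mounted at the origin on the work surface; the furniture and walls round the work are solid. World frame = base frame: x ahead of the robot, y to its left, z up, the work surface at z = 0. Lengths are in m, angles in rad, forces in N, time in s.
With the tool pointing down it reaches from about 0.35 to 0.9 m from the base axis. Payload 8.1 kg.
Tool frame: the origin (TCP) lies on the centre line of the jaws, within the pads' length; the fingertips stand 17 mm ahead of it and the grasp point (between the pads) lies 2 mm behind it; z points along the fingers, y is the direction in which the jaws open and shut (so a half turn about z gives the same grasp; the last joint's range is limited). The gripper opens to 92 mm and grips with 3 to 60 N. Pads are 19 mm wide; open, the fingers measure 130 mm over their backs; the gripper's body (75 mm by 190 mm) begins 47 mm behind the grasp point.
Start: joints at [-1.329, 0.434, 0.025, 1.573, -0.012, 1.134, -0.075], TCP at [0.211, 0.588, 0.244] pointing down, gripper open.
Joint ranges: [-2.62, 2.62], [-0.44, 2.09], [-1.27, 1.32], [0.08, 2.57], [-1.32, 4.46], [0.12, 2], [-2.74, 2.74]. Speed limits (rad/s): [2.22, 2.22, 3.01, 3.01, 3.14, 3.14, 3.14].

INTERFACE

Orientations are given as a rotation vector (axis times angle).
In Python, from cell import arm, imaging, job gives the robot as it stands.
- The arm moves only by the tool jog_arm, never from a script. Its argument "moves" is a list of rows, each an object with "fingers": the closure, from -1 (fully open) to 1 (shut); "xyz": the shift along the tool's x, y, z in cm, a list of three; "angular": the turn, a rotation vector about the tool's x, y, z in rad, a list of three. In form: [{"fingers": fingers, "xyz": [dx, dy, dz], "angular": [ax, ay, az]}, ...]. A call has 1 to 12 rows; each row is the pose to reach, as a shift and turn from the pose commanded when the call began, along the tool's axes at that moment; what a row does not reach only later rows make up. A row lasts 1/8 s, in which the tool goes at most 62.5 mm and 10.7 degrees, less where a joint would pass 70% of its speed; a pose out of reach is approached as far as the arm can. A call with a gripper value outside its range is refused whole. The fingers move at their own pace and stop on an object; "grip_force" is the grip in N (left out, the last holds). Time passes only in rows, so rows that repeat a pose let the fingers close. It gives the time, the measured TCP pose, the force and the opening at its end, in the units of the state.
- arm.observe(): the state, without advancing time (a new reading comes with each control period).
- imaging.get_image(name): name is "side" or "top" or "wrist"; returns the picture (420x560x3 uint8, red, green, blue); there is no depth.
- imaging.camera_params(name): a dict with "fx", "fy", "cx", "cy" (pixels), "rvec" (rotation vector, rad) and "tvec" (3), from world to camera coordinates, as OpenCV has them; the wrist camera has in their place "hand_eye" (4x4, takes a point from camera to tool coordinates, whose origin is the TCP and whose axes are the flange's). Camera axes: x right, y down, z forward; pixel columns grow to the right and rows downward; lengths in m; the calibration is good to about 2 mm. A picture is of the moment at which its call begins: read the wrist's pose just before it. camera_params takes no time and is no camera call.
- job.sign_off(): hands the job in, once; it reports no verdict.
The state is a dict: "clock": time; "joints": joint angles; "dq": joint speeds; "joint_efforts": joint torques, N m; "position": TCP position; "ee_rot": TCP orientation; "force": force on the tool from outside, world axes, zero at the start; "ft_torque": the same for the moment, N m; "width": opening from 0.0 (shut) to 1.0 (fully open).
Only numpy, scipy, OpenCV 4.12 (cv2) and the standard library are available. Lean on these libraries where they do the work, as an engineer would, in place of code of your own. Each camera call takes 0.05 s, during which the arm holds its last target. There are 200 camera calls.

TASK

Pick up the knurled filter collar, set it window up over the lens nose of the bench camera, and turn it until its hidden keyways drop over the pins and it goes fully home against the spring. The spring would push it off again, so finish while still holding the collar in the gripper, pushed fully home; do not let go. Leave the other things on the bench where they stand.

Things in the scene. Friction and masses are not known exactly. Their poses are not given: they have to be found in the camera images.
- collar: Loose knurled collar (lens filter cell), dark steel with two thin bright bands, its top closed by a tinted window. Outside diameter 55 mm, height 40 mm, about 120 g. Origin: centre of the underside; z up through the window. Starts upright on the bench, any yaw; round, so it can be gripped across any diameter.
- collar_grip (a point): Point on the collar's axis 28 mm above its underside, a good grip height: fingers reaching at most 20 mm below it stay clear of the camera housing when the collar is home.
- collar_mouth (a point): Centre of the collar's open lower end (same point as its origin). Plain bore 42 mm wide, 34 mm deep. Three blind keyways, 7 mm wide, 4.5 mm deep, 12 mm long, run up the bore from this rim, 120 degrees apart; they are invisible from outside and no mark shows where they lie.
- mount: Fixed bench camera looking up: grey base plate 120x120x12 mm, black round housing of diameter 84 mm up to 40 mm height, connector on its +x side. Origin: on the bench under the lens axis, z up; its yaw has nothing to do with the pins. Its upright nose, diameter 40 mm, is bright metal.
- nose_top (a point): Top centre of the nose, 74 mm above the mount's origin; the nose tapers from 40 to 30 mm diameter over its last 8 mm.
- pin_level (a point): On the lens axis, 53 mm above the mount's origin: tops of three brass pins, 4 mm thick, reaching 24 mm out from the axis, 120 degrees apart, at an angle that differs every time and is not reported. Collar underside is here when pressed down out of line. A turn of at most 120 degrees either way lines it up (to within 4 degrees) and lets it down.
- home_stop (a point): On the lens axis, 44 mm above the mount's origin: the shoulder on which the collar's underside lies when fully home.
- ejector (a joint): Orange sprung ring of outside diameter 55 mm round the foot of the nose, on which the collar rests. Value in m: 0 = fully up (ring top at z = 56 mm), growing as it is pressed down; 0.012 = collar home. The spring pushes up with about 2 N at 0, 3 N at the pins and 6.5 N at home, which is more than the collar's weight.
- finger_plane: Bystander: small yellow-wood finger plane, 27x60x36 mm, origin under its centre, near the middle between collar and camera.
- varnish_jar: Bystander: amber jar with black lid, 56 mm wide, 82 mm high, origin under its centre.
- alu_can: Bystander: grey metal can with a small handle and lid, 52x67x93 mm, origin under its centre.
- glue_bottle: Bystander: white bottle with orange nozzle, 49 mm wide, 156 mm high, origin under its centre.
- block_d: Bystander: wooden block 30x62x22 mm, origin under its centre.
- drop_bottle: Bystander: small grey-blue dropper bottle with white tip, 32 mm wide, 88 mm high, origin under its centre.
Not all that is in view belongs to the job. What is shaped like the mount but brown or red is not meant.

How it is judged:
On the way:
1. the collar is on the nose, upright and centred, its underside below the nose's taper (horizontal distance between collar and mount below 0.004 m and angle between collar's own z axis and vertical below 0.08 rad and z of collar in the frame of mount below 0.062 m).
At the end, for the whole second after the job is handed in: Through the last second the fingers still hold the collar (more than 2 N on it) and keep it at rest and pushed home: underside within 2.8 mm of the home stop, centred within 4 mm on the lens axis, upright within 0.08 rad (the window up), the sprung ring pressed down by more than 9 mm (horizontal distance between collar and mount below 0.004 m and angle between collar's own z axis and vertical below 0.08 rad and z of collar in the frame of mount between 0.042 and 0.0468 m and value of joint ejector above 0.009 m and contact force between the fingers and collar above 2 N and linear speed of collar below 0.02 m/s); the arm keeps its last pose, push and grip.
It fails at once if a bystander is pushed more than 40 mm (distance of any of finger_plane, varnish_jar, alu_can, glue_bottle, block_d, drop_bottle from where it was at the start of the episode above 0.04 m).
It fails at once if a standing bystander is tipped over (angle between any of finger_plane, varnish_jar, alu_can, glue_bottle, block_d, drop_bottle's own z axis and vertical above 0.6 rad).
It also fails if it takes over 67 s, if anything falls off the work surface, if the arm or the gripper's body presses on something with over 40 N, if the wrist force passes 120 N, or if a joint passes its speed limit or range.

## Working session

There is one attempt and no reset: what is moved stays moved. The work goes in short steps, Python scripts to look and compute and a tool call to move; the robot and the scene stay as the last step left them, time stands still between calls to the robot, and variables do not carry over. Pictures are saved under pics/ and viewed, about 8 in all and at most 12, crops included, and the job is handed in when it is done.

Besides the shell and the picture viewer there is one more tool, called after "Request:" as name([rows], argument=value, ...), one row to a line, values as JSON. jog_arm: Moves the arm, as the interface text tells. Its arguments: {"type":"object","properties":{"moves":{"type":"array"},"grip_force":{"type":"number"}},"required":["moves"]}

```bash
ls; mkdir -p pics
python3 - <<'E'
from cell import arm, imaging
import cv2,numpy as np
s=arm.observe()
print({k:np.round(v,3).tolist() for k,v in s.items()})
for n in("top","side"):
    im=imaging.get_image(n); cv2.imwrite(f"pics/{n}0.png",im[...,::-1])
    print(imaging.camera_params(n))
print(imaging.camera_params("wrist"))
E
```

```text
pics
{'clock': 0.0, 'joints': [-1.329, 0.435, 0.025, 1.574, -0.012, 1.134, -0.075], 'dq': [0.001, -0.001, 0.0, -0.0, -0.001, 0.001, -0.002], 'joint_efforts': [-0.0, -66.784, 0.985, -31.447, -0.061, 0.043, 0.0], 'position': [0.211, 0.588, 0.243], 'ee_rot': [-0.539, -3.095, 0.002], 'force': [-0.706, 0.467, -0.044], 'ft_torque': [0.054, 0.031, -0.021], 'width': 1.002}
{'fx': 482.55035836038996, 'fy': 482.55035836038996, 'cx': 281.7830602654918, 'cy': 209.17138459164852, 'rvec': array([ 2.09475986, -2.14971325,  0.20665434]), 'tvec': array([0.03873161, 0.53642407, 1.40618139])}
{'fx': 384.34698634096685, 'fy': 384.34698634096685, 'cx': 280.458288059788, 'cy': 202.44236407919124, 'rvec': array([ 2.10399632, -0.63369014,  0.34701244]), 'tvec': array([-0.40038535,  0.23285253,  0.81612699])}
{'fx': 339.9852615773206, 'fy': 339.9852615773206, 'cx': 277.17637834659274, 'cy': 213.7074828944764, 'hand_eye': array([[-3.90626651e-04, -9.62719046e-01, -2.70503024e-01,
         7.29787157e-02],
       [ 9.99999855e-01, -4.76374415e-04,  2.51339623e-04,
        -3.85372383e-04],
       [-3.70830162e-04, -2.70502886e-01,  9.62719092e-01,
        -1.40919811e-01],
       [ 0.00000000e+00,  0.00000000e+00,  0.00000000e+00,
         1.00000000e+00]])}
```

View pics/top0.png

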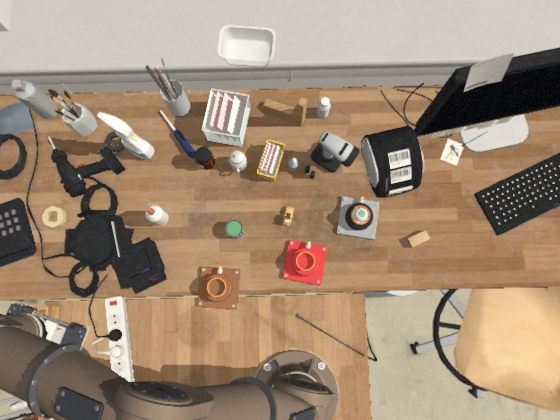

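View pics/side0.png

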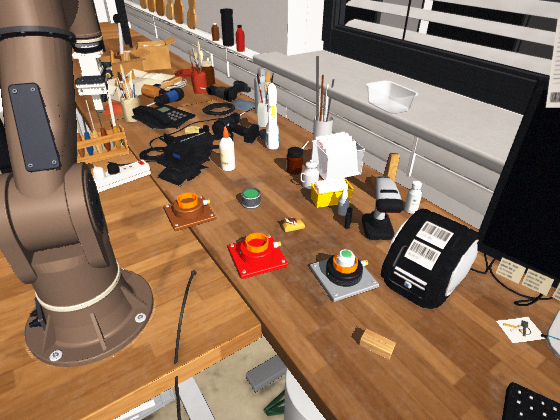

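Top view: the collar (green window) is near (234,229), the grey mount near (358,217), with the finger plane at (288,215) between them. The brown and red decoys are at (217,288) and (304,262). Next I'll measure the collar and the nose.

```bash
cat > h.py <<'E'
import cv2,numpy as np
from scipy.spatial.transform import Rotation as R
from cell import arm,imaging
def pose():
    s=arm.observe(); return R.from_rotvec(s["ee_rot"]).as_matrix(),np.array(s["position"])
def ray(n,uv,P=None):
    p=imaging.camera_params(n)
    d=np.array([(uv[0]-p["cx"])/p["fx"],(uv[1]-p["cy"])/p["fy"],1])
    if n=="wrist":
        Rt,t=P; H=p["hand_eye"]
        return Rt@H[:3,3]+t, Rt@H[:3,:3]@d
    M=R.from_rotvec(p["rvec"]).as_matrix()
    return -M.T@p["tvec"], M.T@d
def onz(n,uv,z,P=None):
    o,d=ray(n,uv,P); return o+d*(z-o[2])/d[2]
def tri(a,b):
    (o,d),(q,e)=a,b
    k=np.linalg.lstsq(np.c_[d,-e],q-o,rcond=None)[0]
    x,y=o+d*k[0],q+e*k[1]; return (x+y)/2,np.linalg.norm(x-y)
def blobs(im,lo,hi,amin=20):
    m=cv2.inRange(cv2.cvtColor(im,cv2.COLOR_RGB2HSV),lo,hi)
    n,_,st,c=cv2.connectedComponentsWithStats(m)
    return [(c[i].round(1),st[i]) for i in range(1,n) if st[i,4]>=amin]
E
python3 - <<'E'
from h import *
for n in("top","side"):
    im=cv2.imread(f"pics/{n}0.png")[...,::-1].copy()
    print(n,[(c.tolist(),st.tolist()) for c,st in blobs(im,(65,60,40),(95,255,255))])
for uv,z in(((234,229),.04),((361,215),.074),((358,217),.012),((288,215),.036),((234,229),.04)):
    print(uv,onz("top",uv,z).round(3))
E
```

```text
top [([361.4, 213.3], [359, 210, 6, 7, 31]), ([233.7, 227.7], [227, 221, 15, 15, 156])]
side [([250.5, 193.0], [243, 189, 15, 9, 105]), ([346.0, 253.4], [341, 250, 11, 8, 59]), ([274.4, 406.5], [264, 392, 20, 23, 191])]
(234, 229) [0.482 0.171 0.04 ]
(361, 215) [ 0.509 -0.209  0.074]
(358, 217) [ 0.514 -0.211  0.012]
(288, 215) [0.522 0.006 0.036]
(234, 229) [0.482 0.171 0.04 ]
```

Run:
```python
from h import *
print(tri(ray("top",(233.7,227.7)),ray("side",(250.5,193.0))), tri(ray("top",(361.4,213.3)),ray("side",(346,253.4))))
Rt,t=pose(); print(Rt.round(3))
c=tri(ray("top",(233.7,227.7)),ray("side",(250.5,193.0)))[0]; c[2]=.17
print("to collar, tool cm",(Rt.T@(c-t)*100).round(2))
```

```text
(array([0.48836173, 0.17161594, 0.0335118 ]), np.float64(0.0025109708575341803)) (array([ 0.5158804 , -0.21219345,  0.07172981]), np.float64(0.0027982804473883228))
[[-0.941  0.338 -0.   ]
 [ 0.338  0.941 -0.001]
 [-0.    -0.001 -1.   ]]
to collar, tool cm [-40.16 -29.79   7.35]
```

Request:
jog_arm([
  {"fingers": -1,"xyz": [-10,-7.5,0],"angular": [0,0,0.3]},
  {"fingers": -1,"xyz": [-20,-15,2],"angular": [0,0,0.6]},
  {"fingers": -1,"xyz": [-30,-22,4],"angular": [0,0,0.9]},
  {"fingers": -1,"xyz": [-40.2,-29.8,7.3],"angular": [0,0,1.2]},
  {"fingers": -1,"xyz": [-40.2,-29.8,7.3],"angular": [0,0,1.2]},
  {"fingers": -1,"xyz": [-40.2,-29.8,7.3],"angular": [0,0,1.2]},
  {"fingers": -1,"xyz": [-40.2,-29.8,7.3],"angular": [0,0,1.2]},
  {"fingers": -1,"xyz": [-40.2,-29.8,7.3],"angular": [0,0,1.2]},
  {"fingers": -1,"xyz": [-40.2,-29.8,7.3],"angular": [0,0,1.2]},
  {"fingers": -1,"xyz": [-40.2,-29.8,7.3],"angular": [0,0,1.2]},
  {"fingers": -1,"xyz": [-40.2,-29.8,7.3],"angular": [0,0,1.2]},
  {"fingers": -1,"xyz": [-40.2,-29.8,7.3],"angular": [0,0,1.2]},
])

```text
clock: 1.6
position: [0.4883, 0.1734, 0.1709]
ee_rot: [-2.189, -2.253, -0.001]
force: [-0.2, -0.7, 1.0]
width: 1.002
```

Run:
```python
from h import *
s=arm.observe();P=pose();im=imaging.get_image("wrist");cv2.imwrite("pics/w1.png",im[...,::-1])
print(P[1].round(4),s["joints"].round(2),s["dq"].round(3),s["clock"],s["force"].round(2));print(P[0].round(3))
for c,st in blobs(im,(65,60,40),(95,255,255),200): print(c,st,onz("wrist",c,.04,P).round(4),onz("wrist",(st[0]+st[2]/2-.5,st[1]+st[3]/2-.5),.04,P).round(4))
```

```text
[0.4883 0.1734 0.1709] [-0.76  0.35  0.41  1.95 -0.18  0.88 -0.23] [ 0.003  0.001  0.007 -0.001  0.002 -0.     0.001] 1.6 [-0.23 -0.72  1.05]
[[-0.029  1.    -0.   ]
 [ 1.     0.029  0.001]
 [ 0.001 -0.    -1.   ]]
[275.7 223.7] [252 205  49  31 634] [0.4871 0.161  0.04  ] [0.4873 0.1643 0.04  ]
```

View pics/w1.png

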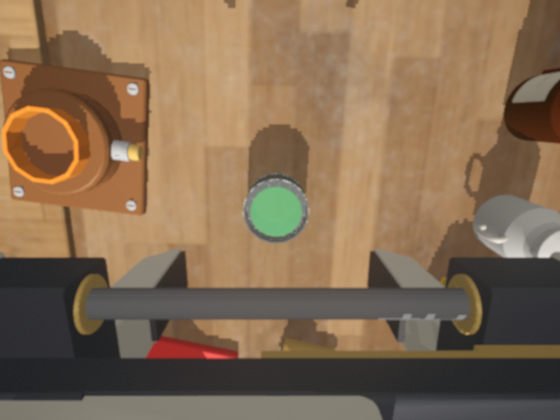

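Wrist view: collar is clear, and its window circle is centred near (276,211). My mask only caught part of the window, so I'll refit with wider limits.

Run:
```python
from h import *
P=pose();im=cv2.imread("pics/w1.png")[...,::-1].copy()
for c,st in blobs(im,(50,60,40),(95,255,255),200):
    p=onz("wrist",c,.039,P);print(c,st,p.round(4)); d=p-P[1]; d[2]=.026-P[1][2]; print((P[0].T@d*100).round(2))
for r in (180,238): print(onz("wrist",(276,r),.04,P).round(4))
```

```text
[275.6 211.3] [ 250  187   52   50 2032] [0.4868 0.1712 0.039 ]
[-0.2  -0.16 14.49]
[0.4865 0.1977 0.04  ]
[0.4878 0.148  0.04  ]
```

Request:
jog_arm([
  {"fingers": -1,"xyz": [-0.2,-0.15,5],"angular": [0,0,0]},
  {"fingers": -1,"xyz": [-0.2,-0.15,9],"angular": [0,0,0]},
  {"fingers": -1,"xyz": [-0.2,-0.15,12],"angular": [0,0,0]},
  {"fingers": -1,"xyz": [-0.2,-0.15,14.5],"angular": [0,0,0]},
  {"fingers": -1,"xyz": [-0.2,-0.15,14.5],"angular": [0,0,0]},
  {"fingers": 1,"xyz": [-0.2,-0.15,14.5],"angular": [0,0,0]},
  {"fingers": 1,"xyz": [-0.2,-0.15,14.5],"angular": [0,0,0]},
  {"fingers": 1,"xyz": [-0.2,-0.15,14.5],"angular": [0,0,0]},
  {"fingers": 1,"xyz": [-0.2,-0.15,14.5],"angular": [0,0,0]},
  {"fingers": 1,"xyz": [-0.2,-0.15,14.5],"angular": [0,0,0]},
  {"fingers": 1,"xyz": [-0.2,-0.15,14.5],"angular": [0,0,0]},
  {"fingers": 1,"xyz": [-0.2,-0.15,14.5],"angular": [0,0,0]},
], grip_force=35)

```text
clock: 3.15
position: [0.4876, 0.1699, 0.0261]
ee_rot: [-2.192, -2.25, -0.001]
force: [-2.3, 0.2, 5.6]
width: 0.585
```

Request:
jog_arm([
  {"fingers": 1,"xyz": [0,0,-5],"angular": [0,0,0]},
  {"fingers": 1,"xyz": [0,0,-10],"angular": [0,0,0]},
  {"fingers": 1,"xyz": [-3,0.1,-15],"angular": [0,0,0]},
  {"fingers": 1,"xyz": [-8,0.3,-19],"angular": [0,0,0]},
  {"fingers": 1,"xyz": [-14,0.5,-20.4],"angular": [0,0,0]},
  {"fingers": 1,"xyz": [-20,0.7,-20.4],"angular": [0,0,0]},
  {"fingers": 1,"xyz": [-26,0.9,-20.4],"angular": [0,0,0]},
  {"fingers": 1,"xyz": [-32,1.1,-20.4],"angular": [0,0,0]},
  {"fingers": 1,"xyz": [-38,1.3,-20.4],"angular": [0,0,0]},
  {"fingers": 1,"xyz": [-42,1.4,-20.4],"angular": [0,0,0]},
  {"fingers": 1,"xyz": [-44,1.4,-20.4],"angular": [0,0,0]},
  {"fingers": 1,"xyz": [-44,1.4,-20.4],"angular": [0,0,0]},
])

```text
clock: 4.65
position: [0.5119, -0.2715, 0.2294]
ee_rot: [-2.196, -2.246, 0.002]
force: [-0.1, 1.3, -1.0]
width: 0.585
```

Request:
jog_arm([
  {"fingers": 1,"xyz": [0,0,0],"angular": [0,0,0]},
  {"fingers": 1,"xyz": [0,0,0],"angular": [0,0,0]},
  {"fingers": 1,"xyz": [0,0,0],"angular": [0,0,0]},
])

```text
clock: 5.03
position: [0.513, -0.2687, 0.2298]
ee_rot: [-2.191, -2.251, -0.001]
force: [0.0, -0.6, -1.1]
width: 0.586
```

Run:
```python
from h import *
s=arm.observe();P=pose();im=imaging.get_image("wrist");cv2.imwrite("pics/w2.png",im[...,::-1])
print(P[1].round(4),s["joints"].round(2),abs(s["dq"]).max().round(3),s["clock"],s["force"].round(2),s["width"])
np.savez("p2.npz",R=P[0],t=P[1])
for c,st in blobs(im,(50,60,40),(95,255,255),200): print("green",c,st,onz("wrist",c,.074,P).round(4))
for c,st in blobs(im,(5,170,120),(18,255,255),200): print("orange",c,st,onz("wrist",c,.056,P).round(4))
```

```text
[ 0.513  -0.2687  0.2298] [-0.03  0.41  0.59  1.74 -0.25  1.07  0.67] 0.005 5.025 [ 0.04 -0.64 -1.1 ] 0.586327286818472
green [282.1 136.7] [270 124  25  26 522] [ 0.5154 -0.2111  0.074 ]
green [277.1 270.7] [ 228  247  100   42 3261] [ 0.5145 -0.3357  0.074 ]
green [277.1 326.8] [ 238  319   79   20 1173] [ 0.5162 -0.3968  0.074 ]
```

View pics/w2.png

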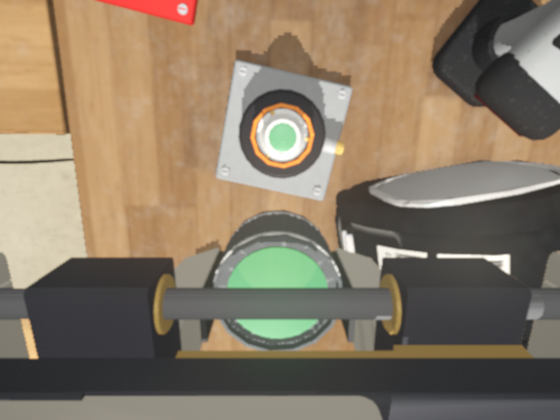

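Wrist view: the collar is held at about (278,290). The nose shows as a green lens at (282,137), with the orange ring round it and plate screws near (243,71), (344,93), (225,171) and (318,189). I'll cross-check the axis with these.

Run:
```python
from h import *
z=np.load("p2.npz");P=(z["R"],z["t"]);im=cv2.imread("pics/w2.png")[...,::-1].copy()
hsv=cv2.cvtColor(im,cv2.COLOR_RGB2HSV);m=cv2.inRange(hsv,(3,140,100),(20,255,255));m[:90]=0;m[190:]=0;m[:,:240]=0;m[:,325:]=0
pts=cv2.findNonZero(m); e=cv2.fitEllipse(cv2.convexHull(pts)); print("orange",e,onz("wrist",e[0],.056,P).round(4))
sc=[onz("wrist",u,.012,P) for u in((243,71),(344,93),(225,171),(318,189))]
print("screws",np.mean(sc,0).round(4),[np.linalg.norm(sc[i]-sc[j]).round(4) for i,j in((0,1),(0,2),(0,3),(1,2))])
m=cv2.inRange(hsv,(0,0,130),(180,60,255));m[:90]=0;m[190:]=0;m[:,:245]=0;m[:,:]*=1
mask=np.zeros_like(m);cv2.circle(mask,(282,136),28,255,-1);h=cv2.convexHull(cv2.findNonZero(m&mask));e=cv2.fitEllipse(h);print("nose",e,onz("wrist",e[0],.066,P).round(4),onz("wrist",e[0],.074,P).round(4))
# collar in the hand: window edges along row, point 14mm behind TCP
p=imaging.camera_params("wrist");H=np.linalg.inv(p["hand_eye"])
for q in ((0,0,-.014),(0.0013,0,-.014)):
    c=H[:3,:3]@np.array(q)+H[:3,3];print("expected px of collar top centre",p["fx"]*c[0]/c[2]+p["cx"],p["fy"]*c[1]/c[2]+p["cy"])
n=np.array([.5150,-.2111,0]);d=n-P[1];d[2]=0;print((P[0].T@d*100).round(2))
```

```text
orange ((281.9142761230469, 134.95693969726562), (63.97142028808594, 64.5347900390625), 9.933706283569336) [ 0.5155 -0.2105  0.056 ]
screws [ 0.5165 -0.2105  0.012 ] [np.float64(0.1021), np.float64(0.1007), np.float64(0.1409), np.float64(0.1446)]
nose ((281.7061462402344, 134.66690063476562), (52.28650665283203, 53.50684356689453), 179.74838256835938) [ 0.5151 -0.2098  0.066 ] [ 0.515  -0.2094  0.074 ]
expected px of collar top centre 277.3956973259085 299.130515428742
expected px of collar top centre 277.39501833017556 296.33748474345714
[5.75 0.35 0.  ]
```

Run:
```python
from h import *
z=np.load("p2.npz");P=(z["R"],z["t"])
hz=P[1][2]+.013
a,b=[P[0].T@(onz("wrist",(277,r),hz,P)-P[1])*1000 for r in(246.5,339.5)]
c,d=[P[0].T@(onz("wrist",(x,288),hz,P)-P[1])*1000 for x in(227.5,328.5)]
print(a.round(1),b.round(1),((a+b)/2).round(2),c.round(1),d.round(1))
```

```text
[ 23.1  -0.2 -13. ] [-20.3  -0.2 -13. ] [  1.4   -0.17 -13.  ] [  4.6 -20.8 -13. ] [  4.6  21.3 -13. ]
```

Request:
jog_arm([
  {"fingers": 1,"xyz": [3,0.2,0],"angular": [0,0,0]},
  {"fingers": 1,"xyz": [5.7,0.4,2],"angular": [0,0,0]},
  {"fingers": 1,"xyz": [5.7,0.4,5],"angular": [0,0,0]},
  {"fingers": 1,"xyz": [5.7,0.4,9],"angular": [0,0,0]},
  {"fingers": 1,"xyz": [5.7,0.4,11.5],"angular": [0,0,0]},
  {"fingers": 1,"xyz": [5.7,0.4,12.2],"angular": [0,0,0]},
  {"fingers": 1,"xyz": [5.7,0.4,12.2],"angular": [0,0,0]},
  {"fingers": 1,"xyz": [5.7,0.4,12.2],"angular": [0,0,0]},
  {"fingers": 1,"xyz": [5.7,0.4,12.2],"angular": [0,0,0]},
])

```text
clock: 6.2
position: [0.5159, -0.2128, 0.1087]
ee_rot: [2.191, 2.249, 0.002]
force: [-0.5, 0.6, -1.5]
width: 0.587
```

Run:
```python
from h import *
s=arm.observe();print(s["position"].round(4),s["joints"].round(2),s["force"].round(2),s["ft_torque"].round(2))
im=imaging.get_image("side")[180:330,270:420];a=cv2.resize(im,(560,560),interpolation=cv2.INTER_CUBIC)
cv2.imwrite("pics/s3.png",a[...,::-1])
```

```text
[ 0.5159 -0.2128  0.1087] [-0.07  0.51  0.51  1.92 -0.34  0.79  0.66] [-0.49  0.55 -1.47] [-0.05  0.04 -0.06]
```

View pics/s3.png

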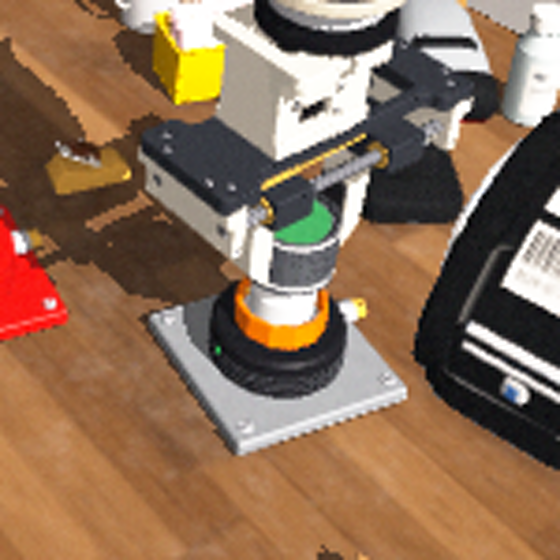

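Side crop: the collar hangs upright just above the nose (305,260) and looks centred. I'll lower it in steps and watch the force.

Request:
jog_arm([
  {"fingers": 1,"xyz": [0.1,-0.05,0.5],"angular": [0,0,0]},
  {"fingers": 1,"xyz": [0.1,-0.05,0.9],"angular": [0,0,0]},
  {"fingers": 1,"xyz": [0.1,-0.05,1.3],"angular": [0,0,0]},
  {"fingers": 1,"xyz": [0.1,-0.05,1.3],"angular": [0,0,0]},
  {"fingers": 1,"xyz": [0.1,-0.05,1.3],"angular": [0,0,0]},
])

```text
clock: 6.88
position: [0.5149, -0.2117, 0.0947]
ee_rot: [2.192, 2.25, -0.0]
force: [0.1, 0.2, -1.3]
width: 0.587
```

Request:
jog_arm([
  {"fingers": 1,"xyz": [0,0,0.3],"angular": [0,0,0]},
  {"fingers": 1,"xyz": [0,0,0.6],"angular": [0,0,0]},
  {"fingers": 1,"xyz": [0,0,0.9],"angular": [0,0,0]},
  {"fingers": 1,"xyz": [0,0,0.9],"angular": [0,0,0]},
  {"fingers": 1,"xyz": [0,0,0.9],"angular": [0,0,0]},
])

```text
clock: 7.5
position: [0.5149, -0.2116, 0.0857]
ee_rot: [2.192, 2.25, 0.0]
force: [2.0, -0.9, -1.9]
width: 0.581
```

Request:
jog_arm([
  {"fingers": 1,"xyz": [0,0,0.3],"angular": [0,0,0]},
  {"fingers": 1,"xyz": [0,0,0.6],"angular": [0,0,0]},
  {"fingers": 1,"xyz": [0,0,0.6],"angular": [0,0,0]},
  {"fingers": 1,"xyz": [0,0,0.6],"angular": [0,0,0]},
])

```text
clock: 8.0
position: [0.5149, -0.2116, 0.0798]
ee_rot: [2.192, 2.25, 0.0]
force: [0.1, -0.2, 1.0]
width: 0.586
```

Request:
jog_arm([
  {"fingers": 1,"xyz": [0,0,0.2],"angular": [0,0,0]},
  {"fingers": 1,"xyz": [0,0,0.2],"angular": [0,0,0]},
  {"fingers": 1,"xyz": [0,0,0.2],"angular": [0,0,0]},
])

```text
clock: 8.38
position: [0.515, -0.2117, 0.0786]
ee_rot: [2.192, 2.25, 0.001]
force: [-2.7, 1.2, 13.7]
width: 0.585
```

The force rose to 14 N at underside z ≈ 52.6 mm, so the collar is resting on the pins. Before turning the long gripper body, I'll check how close the printer is.

Run:
```python
import cv2,numpy as np
a=cv2.imread("pics/top0.png")[120:245,330:455];b=cv2.imread("pics/side0.png")[200:325,310:435+60]
cv2.imwrite("pics/pr.png",np.hstack([cv2.resize(a,None,fx=3,fy=3),cv2.resize(b,None,fx=2,fy=3)]))
```

```text
(no output)
```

View pics/pr.png

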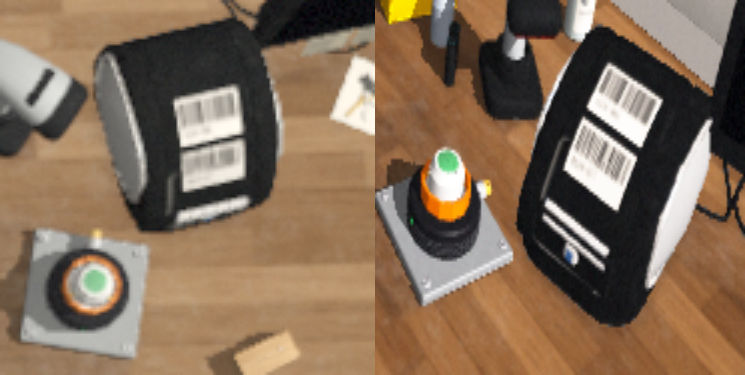

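Run:
```python
from h import *
m=np.array([.515,-.2105])
for a,b in(((391,183.3),(404,260)),((389.3,194),(395,267.7)),((388,152.7),(417,240.7))):
    p,e=tri(ray("top",a),ray("side",b));print(p.round(3),round(e,4),"from axis",np.linalg.norm(p[:2]-m).round(3),np.degrees(np.arctan2(*(p[:2]-m)[::-1])).round())
for z in(0,.06,.12):
  p=onz("top",(376.7,196),z)[:2];print(z,p.round(3),np.linalg.norm(p-m).round(3))
```

```text
[ 0.603 -0.304  0.079] 0.0013 from axis 0.128 -47.0
[ 0.575 -0.302  0.068] 0.0077 from axis 0.109 -57.0
[ 0.683 -0.289  0.09 ] 0.0279 from axis 0.186 -25.0
0 [ 0.582 -0.275] 0.093
0.06 [ 0.569 -0.263] 0.075
0.12 [ 0.556 -0.25 ] 0.057
```

The printer front is only about 70–80 mm high near the mount, and the gripper body is at about 124 mm, so it clears. I'll turn about the collar axis while pressing on the pins.

Request:
jog_arm([
  {"fingers": 1,"xyz": [0,0.01,0.05],"angular": [0,0,-0.05]},
  {"fingers": 1,"xyz": [0,0.01,0.05],"angular": [0,0,-0.1]},
  {"fingers": 1,"xyz": [0,0.02,0.05],"angular": [0,0,-0.15]},
  {"fingers": 1,"xyz": [0,0.03,0.05],"angular": [0,0,-0.2]},
  {"fingers": 1,"xyz": [0,0.03,0.05],"angular": [0,0,-0.25]},
  {"fingers": 1,"xyz": [0.01,0.04,0.05],"angular": [0,0,-0.3]},
  {"fingers": 1,"xyz": [0.01,0.05,0.05],"angular": [0,0,-0.35]},
  {"fingers": 1,"xyz": [0.01,0.05,0.05],"angular": [0,0,-0.4]},
])

```text
clock: 9.38
position: [0.5165, -0.2118, 0.0785]
ee_rot: [1.699, 2.64, 0.002]
force: [-0.2, 1.1, 15.2]
width: 0.586
```

Run:
```python
from h import *
s=arm.observe();print(s["position"].round(4),s["joints"].round(2),s["force"].round(2),s["ft_torque"].round(3))
```

```text
[ 0.5165 -0.2118  0.0785] [ 0.03  0.54  0.37  1.94 -0.29  0.71  1.  ] [-0.19  1.1  15.2 ] [ 0.271  0.31  -0.178]
```

Request:
jog_arm([
  {"fingers": 1,"xyz": [0,0.01,0],"angular": [0,0,-0.05]},
  {"fingers": 1,"xyz": [0,0.01,0],"angular": [0,0,-0.1]},
  {"fingers": 1,"xyz": [0,0.02,0],"angular": [0,0,-0.15]},
  {"fingers": 1,"xyz": [0,0.03,0],"angular": [0,0,-0.2]},
  {"fingers": 1,"xyz": [0,0.03,0],"angular": [0,0,-0.25]},
  {"fingers": 1,"xyz": [0.01,0.04,0],"angular": [0,0,-0.3]},
  {"fingers": 1,"xyz": [0.01,0.05,0],"angular": [0,0,-0.35]},
  {"fingers": 1,"xyz": [0.01,0.05,0],"angular": [0,0,-0.4]},
])

```text
clock: 10.38
position: [0.5168, -0.2115, 0.0786]
ee_rot: [1.141, 2.924, 0.001]
force: [-1.7, 0.4, 13.3]
width: 0.585
```

```bash
cat > st.py <<'E'
from h import *
s=arm.observe();print(s["position"].round(4),s["joints"].round(2),s["force"].round(2),s["ft_torque"].round(3));print(pose()[0].round(3).tolist())
E
python3 st.py
```

```text
[ 0.5168 -0.2115  0.0786] [ 0.11  0.53  0.26  1.93 -0.2   0.71  1.31] [-1.74  0.37 13.28] [ 0.135  0.28  -0.187]
[[-0.736, 0.677, 0.003], [0.677, 0.736, -0.0], [-0.002, 0.002, -1.0]]
```

Request:
jog_arm([
  {"fingers": 1,"xyz": [0,0.01,0],"angular": [0,0,-0.05]},
  {"fingers": 1,"xyz": [0,0.01,0],"angular": [0,0,-0.1]},
  {"fingers": 1,"xyz": [0,0.02,0],"angular": [0,0,-0.15]},
  {"fingers": 1,"xyz": [0,0.03,0],"angular": [0,0,-0.2]},
  {"fingers": 1,"xyz": [0,0.03,0],"angular": [0,0,-0.25]},
  {"fingers": 1,"xyz": [0.01,0.04,0],"angular": [0,0,-0.3]},
  {"fingers": 1,"xyz": [0.01,0.05,0],"angular": [0,0,-0.35]},
  {"fingers": 1,"xyz": [0.01,0.05,0],"angular": [0,0,-0.4]},
])

```text
clock: 11.38
position: [0.5167, -0.2109, 0.0777]
ee_rot: [0.536, 3.094, -0.0]
force: [2.0, -0.6, 3.3]
width: 0.585
```

```bash
python3 st.py
```

```text
[ 0.5167 -0.2109  0.0777] [ 0.19  0.52  0.14  1.92 -0.11  0.7   1.63] [ 1.96 -0.61  3.29] [-0.074 -0.125 -0.042]
[[-0.942, 0.337, 0.002], [0.337, 0.942, -0.0], [-0.002, 0.0, -1.0]]
```

Force fell from 13 to 3 N and z dropped, so the keyways are on the pins. I'll push down.

Request:
jog_arm([
  {"fingers": 1,"xyz": [0,0,0.15],"angular": [0,0,0]},
  {"fingers": 1,"xyz": [0,0,0.3],"angular": [0,0,0]},
  {"fingers": 1,"xyz": [0,0,0.3],"angular": [0,0,0]},
])

```text
clock: 11.75
position: [0.5166, -0.2111, 0.0744]
ee_rot: [0.54, 3.093, -0.001]
force: [2.0, -2.1, 2.1]
width: 0.588
```

```bash
python3 st.py
```

```text
[ 0.5166 -0.2111  0.0744] [ 0.19  0.53  0.14  1.93 -0.11  0.7   1.62] [ 2.   -2.09  2.08] [-0.219 -0.518  0.107]
[[-0.941, 0.339, 0.001], [0.339, 0.941, -0.001], [-0.001, -0.0, -1.0]]
```

Request:
jog_arm([
  {"fingers": 1,"xyz": [0,0,0.15],"angular": [0,0,0]},
  {"fingers": 1,"xyz": [0,0,0.3],"angular": [0,0,0]},
  {"fingers": 1,"xyz": [0,0,0.45],"angular": [0,0,0]},
  {"fingers": 1,"xyz": [0,0,0.5],"angular": [0,0,0]},
  {"fingers": 1,"xyz": [0,0,0.5],"angular": [0,0,0]},
])

```text
clock: 12.38
position: [0.5167, -0.2111, 0.0701]
ee_rot: [0.54, 3.093, -0.0]
force: [0.9, -0.4, 11.9]
width: 0.587
```

```bash
python3 st.py
```

```text
[ 0.5167 -0.2111  0.0701] [ 0.19  0.53  0.14  1.93 -0.11  0.69  1.63] [ 0.87 -0.39 11.86] [-0.068  0.038  0.098]
[[-0.941, 0.339, 0.002], [0.339, 0.941, -0.001], [-0.002, 0.0, -1.0]]
```

Request:
jog_arm([
  {"fingers": 1,"xyz": [0,0,0.1],"angular": [0,0,0]},
  {"fingers": 1,"xyz": [0,0,0.1],"angular": [0,0,0]},
  {"fingers": 1,"xyz": [0,0,0.1],"angular": [0,0,0]},
  {"fingers": 1,"xyz": [0,0,0.1],"angular": [0,0,0]},
])

```text
clock: 12.88
position: [0.5167, -0.2111, 0.07]
ee_rot: [0.54, 3.093, -0.0]
force: [-3.7, 1.4, 24.2]
width: 0.585
```

```bash
python3 st.py
python3 - <<'E'
from h import *
im=imaging.get_image("side")[215:325,290:400];cv2.imwrite("pics/s4.png",cv2.resize(im,(560,560),interpolation=cv2.INTER_CUBIC)[...,::-1])
P=pose();w=imaging.get_image("wrist");cv2.imwrite("pics/w4.png",w[...,::-1])
g=[(c,st) for c,st in blobs(w,(50,60,40),(95,255,255),200)];print(g)
E
```

```text
[ 0.5167 -0.2111  0.07  ] [ 0.19  0.53  0.14  1.93 -0.11  0.69  1.63] [-3.71  1.44 24.15] [0.292 0.854 0.051]
[[-0.941, 0.339, 0.002], [0.339, 0.941, -0.0], [-0.002, 0.0, -1.0]]
[(array([277.3, 270.4]), array([ 227,  246,  101,   43, 3378], dtype=int32)), (array([277.2, 326.7]), array([ 237,  319,   81,   20, 1203], dtype=int32))]
```

View pics/s4.png

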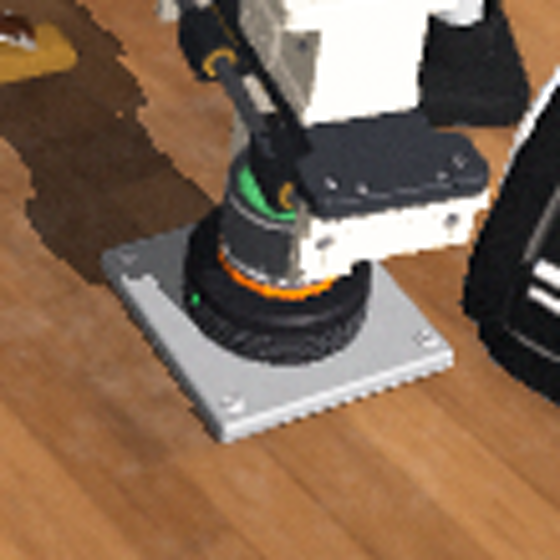

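```bash
python3 -c "
from cell import job;print(job.sign_off())"
```

```text
the job is handed in; nothing more can be done
None
```

The collar is on the camera nose, turned into its keyways and pushed home. The gripper still holds it at a 35 N grip setting, and the job is handed in. `sign_off` gives no verdict, so success rests on my own checks below.

- **Pick-up and fit:** I gripped the collar at about (0.487, 0.171) and set it on the nose at about (0.515, -0.211). It met the pins at underside height of about 52.6 mm with 14 N. After a turn of about 69°, the force fell to 3 N and the collar dropped in.
- **Home:** The underside is at about 44.0 mm, which is the home stop. An extra 1 mm of commanded push moved it only 0.1 mm and raised the force from 12 to 24 N, so it is against the stop.
- **Grip and tilt:** The tool is within about 0.002 rad of vertical. The collar window sits in the same place in the wrist picture as before the fit, so it has not slipped in the gripper.
- **Ring:** The last side picture shows only a thin strip of the orange ring under the collar.
- **Time:** About 13 s of the 67 s were used.
- **Bystanders:** I saw no contact. The finger plane is partly in view in the last side picture and looks undisturbed; I did not measure the others again.
- **Disagreement:** My different estimates of the nose axis differed by 1–3 mm, within the camera calibration. The snug bore did the final centring.

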